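# Spin-check idler wheels, sort them and stack the crate

## Robot

A 6-joint arm with a two-finger parallel gripper is mounted at the origin on a cart in front of the work surface, level with it; the furniture and walls round the work are solid. World frame = base frame: x ahead of the robot, y to its left, z up, the work surface at z = 0. Lengths are in m, angles in rad, forces in N, time in s.
With the tool pointing down it reaches from about 0.35 to 0.775 m from the base axis. Payload 5.5 kg.
Tool frame: the origin (TCP) lies midway between the tips of the shut fingers; the grasp point (between the pads) lies 19 mm behind it; z points along the fingers, y is the line along which they close (so a half turn about z gives the same grasp; the last joint's range is limited). The gripper opens to 85 mm and grips with 20 to 120 N. Pads are 22 mm wide; open, the fingers measure 114 mm over their backs; the gripper's body (76 mm by 85 mm) begins 54 mm behind the grasp point. The pads swing forward as they close: fully open they stand 13 mm farther back than shut.
Start: joints at [1.041, 0.313, 0.046, 1.304, 0, 1.431], TCP at [0.219, 0.532, 0.231] pointing down, gripper open.
Joint ranges: [-2.76, 2.76], [-0.86, 1.69], [-1.03, 1.26], [-2.2, 2.34], [-1.47, 1.5], [-3.14, 3.14]. Speed limits (rad/s): [2.57, 2.57, 3.14, 3.14, 3.14, 3.14].

## Interface

Orientations are given as a unit quaternion [w, x, y, z].
In Python, from workcell import env gives the robot as it stands.
- The arm moves only by the tool move_arm, never from a script. Its argument "targets" is a list of rows, each a list of 3 entries, a list of its own where there are three numbers: the shift along the tool's x, y, z in mm, then the turn, a rotation vector about the tool's x, y, z in units of 10 degrees (1.0 is 10 degrees), then the closure, from -1 (fully open) to 1 (shut). In form: [[[dx, dy, dz], [ax, ay, az], gripper], ...]. A call has 1 to 5 rows; each row is the pose to reach, as a shift and turn from the pose commanded when the call began, along the tool's axes at that moment; what a row does not reach only later rows make up. A row lasts 1/8 s, in which the tool goes at most 62.5 mm and 10.7 degrees, less where a joint would pass 70% of its speed; a pose out of reach is approached as far as the arm can. A call with a gripper value outside its range is refused whole. The fingers move at their own pace and stop on an object; "squeeze" is the grip in N (left out, the last holds). Time passes only in rows, so rows that repeat a pose let the fingers close. It gives the time, the measured TCP pose, the force, the opening and the grip force at its end, in the units of the state.
- env.get_state(): the state, without advancing time (a new reading comes with each control period).
- env.read_camera(name): name is "scene" or "top"; returns a dict with "pixels" (384x512x3 uint8, red, green, blue), "fovy" (degrees; the focal length in pixels is half the picture's height over the tangent of half this angle, whatever the lens; pixels are square), "cx", "cy" (the principal point, pixels), "dist_coeffs" ([k1, k2, p1, p2, k3] as OpenCV has them; the pictures are not rectified), "extrinsics" (4x4, takes a point from world to camera coordinates). Camera axes: x right, y up, looking along -z (the intrinsics and any distortion apply to the point x, -y, -z); pixel columns grow to the right and rows downward; lengths in m; the calibration is good to about 2 mm. A picture is of the moment at which its call begins. There is no depth.
- env.hand_in(): hands the job in; it is judged then, once.
Trained networks look in a picture, given as the dict that the camera call returned (one of the last four; its "shot" number tells which), for a name from the list of things; names that differ only in an ending like _2 or _b are one class to them, and where a whole thing is asked for, a point or a joint stands for the part that bears it (a point fixed in the world has none). Each returns a list of dicts, best first, with "confidence" (0 to 1); they miss things now and then, are a little off and sometimes report something else, mostly with a low value. They report only what shows in the picture. A call takes as long as a camera call. They do not tell look-alikes from the thing itself.
- env.spot_in(thing, picture): "centre" ([x, y, z] in m, in world coordinates, good to about 4 mm: the middle of the surface that is visible of it).
- env.regions_of(thing, picture): "mask" (384x512 bool, what is visible of it).
- env.landmark_of(thing, picture): "centre" ([x, y, z] in m, in world coordinates, good to about 4 mm: a listed point, or the origin of a listed thing).
The state is a dict: "clock": time; "joint_pos": joint angles; "qvel": joint speeds; "tau": joint torques, N m; "tcp_pos": TCP position; "orientation": TCP orientation; "wrist_force": force on the tool from outside, world axes, zero at the start; "ft_torque": the same for the moment, N m; "finger_gap": finger opening in m; "grip_force": force on a finger pad.
Only numpy, scipy, OpenCV 4.12 (cv2) and the standard library are available. Lean on these libraries where they do the work, as an engineer would, in place of code of your own. Each camera call takes 0.05 s, during which the arm holds its last target. There are 200 camera calls.

## Task

Spin-check the star wheels of the idler units that stand on the bench: push an arm of each wheel round through at least 45 degrees and let go. Units whose wheel runs on freely go into the compartments of the grey crate on the right, by the drawer cabinet, one to a compartment; those whose wheel binds, stopping as soon as it is let go, belong in the low steel reject tray; set them all down upright. Then close the batch with the other grey crate, the empty one on the left: turn it end for end relative to the loaded one and set it on top, so that it stands level on the rim lugs and does not nest down onto the wheels; leave the other things on the bench alone.

Things in the scene. Friction and masses are not known exactly. Their poses are not given: they have to be found in the camera images.
- idler_a_centre (a point): Idler unit a (may be absent), 0.77 kg, 66 mm high: round steel base, 72 mm across, up to 16 mm high; three-armed star wheel from z = 18 to 34 mm (radius 38, hub 29 across, arms 12 wide, 120 degrees apart); fixed steel axle post, 16 mm across, up to 66 mm: grip and carry it there. Point on the axle 33 mm above the underside, z up. All units look alike; which ones bind is hidden.
- wheel_a (a joint): Angle (rad) of unit a's star wheel, anticlockwise from above, no end stops, within 0.1 of 0 at the start; at 0 one arm points along the unit's x axis. A free wheel pushed at an arm at 0.15 m/s runs on for over 1 s and several rad; a binding one stops where it is let go (it takes 1 to 2 N at the arm, and the unit stays put under that).
- idler_b_centre (a point): Idler unit b (may be absent), 0.77 kg, 66 mm high: round steel base, 72 mm across, up to 16 mm high; three-armed star wheel from z = 18 to 34 mm (radius 38, hub 29 across, arms 12 wide, 120 degrees apart); fixed steel axle post, 16 mm across, up to 66 mm: grip and carry it there. Point on the axle 33 mm above the underside, z up. All units look alike; which ones bind is hidden.
- wheel_b (a joint): Angle (rad) of unit b's star wheel, anticlockwise from above, no end stops, within 0.1 of 0 at the start; at 0 one arm points along the unit's x axis. A free wheel pushed at an arm at 0.15 m/s runs on for over 1 s and several rad; a binding one stops where it is let go (it takes 1 to 2 N at the arm, and the unit stays put under that).
- idler_c_centre (a point): Idler unit c (may be absent), 0.77 kg, 66 mm high: round steel base, 72 mm across, up to 16 mm high; three-armed star wheel from z = 18 to 34 mm (radius 38, hub 29 across, arms 12 wide, 120 degrees apart); fixed steel axle post, 16 mm across, up to 66 mm: grip and carry it there. Point on the axle 33 mm above the underside, z up. All units look alike; which ones bind is hidden.
- wheel_c (a joint): Angle (rad) of unit c's star wheel, anticlockwise from above, no end stops, within 0.1 of 0 at the start; at 0 one arm points along the unit's x axis. A free wheel pushed at an arm at 0.15 m/s runs on for over 1 s and several rad; a binding one stops where it is let go (it takes 1 to 2 N at the arm, and the unit stays put under that).
- idler_d_centre (a point): Idler unit d (may be absent), 0.77 kg, 66 mm high: round steel base, 72 mm across, up to 16 mm high; three-armed star wheel from z = 18 to 34 mm (radius 38, hub 29 across, arms 12 wide, 120 degrees apart); fixed steel axle post, 16 mm across, up to 66 mm: grip and carry it there. Point on the axle 33 mm above the underside, z up. All units look alike; which ones bind is hidden.
- wheel_d (a joint): Angle (rad) of unit d's star wheel, anticlockwise from above, no end stops, within 0.1 of 0 at the start; at 0 one arm points along the unit's x axis. A free wheel pushed at an arm at 0.15 m/s runs on for over 1 s and several rad; a binding one stops where it is let go (it takes 1 to 2 N at the arm, and the unit stays put under that).
- lower_crate: Grey plastic crate to be loaded, 0.9 kg, at the right. 222 x 128 mm, rim 86 mm high, plus four rim lugs. Origin: centre of the underside; x along its length, towards the end with the white card in a black holder. Its foot is a plinth 202 x 100 mm, 24 mm deep; the opening inside the rim is 212 x 110 mm: a crate's plinth enters another's rim with 5 mm of play all round.
- lower_bay_front (a point): Centre of the floor (4 mm above the underside) of the lower crate's front compartment, at x = +52 mm of the crate; compartment 91 mm (x) by 92 mm (y), open above; between the two stands a web 12 mm thick, its top 58 mm above the underside. Holds one unit.
- lower_bay_rear (a point): Centre of the floor (4 mm above the underside) of the lower crate's rear compartment, at x = -52 mm of the crate; compartment 91 mm (x) by 92 mm (y), open above; between the two stands a web 12 mm thick, its top 58 mm above the underside. Holds one unit.
- lower_rim_lug (a point): Top of one of the lower crate's four rim lugs (14 mm high, at x = +75 and -45 mm on both long rims; both crates alike). A crate's skirt, 24 mm up, has notches at the same x: put on the same way round, lugs enter the notches and crates nest (undersides 62 mm apart, onto the units); turned end for end the skirt rests on the lugs, undersides 76 mm apart, plinth 10 mm inside the rim.
- upper_crate_centre (a point): The empty crate at the left, 0.25 kg, same shape as the lower one. Its 12 mm thick web across the middle (top 58 mm above the underside, 91 mm free on either side) is the balanced place to grip from above, fingers closing along the crate's length. Point: on its vertical centre line 43 mm above the underside; x along its length towards the card-holder end, z up.
- upper_crate_front (a point): Point inside the upper crate, 60 mm along its x axis (towards the card-holder end) from its centre line, 43 mm above its underside. At the start it points the same way as the lower crate's, within 0.35 rad. If the turn needs two grasps, the crate can be set down between them where the units stood (free once they are sorted), centred near x = 0.61, y = 0.105 m.
- reject_tray: Low steel open tray, 105 mm (x) by 215 mm (y), 45 mm high, walls and floor 4 mm, 0.8 kg, nearest the robot. Origin: centre of the underside. Holds two units side by side along y.
- file: Bystander, leave alone: file, 235 mm long, at the near right, beside the drawer cabinet (232 mm high: pass above it or round it). Origin: centre of the underside.
- cover_00: Bystander, leave alone: cover plate, 103 x 30 x 10 mm, behind the idlers. Origin: centre of the underside.
- tweezers: Bystander, leave alone: tweezers, 122 mm long, between the idlers and the empty crate. Origin: centre of the underside.
Mind the look-alikes: they are no part of the job. What is shaped like the part that bears idler_a_centre but white is not meant.

How it is judged:
By the outcome, as a careful person would: the job done as asked, in the order asked, and still so for the second after the job is handed in, with the robot touching nothing.
Of idler_a, idler_b, idler_c, idler_d only 3 to 4 are there at a start; the rules pass over those that are not, and their reading is None.
At some moment in a run one of idler_a, idler_b, idler_c, idler_d may be knocked a few centimetres aside while the robot is not near it.
It also fails if it takes over 210 s, if anything falls off the work surface, if the arm or the gripper's body presses on something with over 40 N, if the wrist force passes 120 N, or if a joint passes its speed limit or range.

## Working session

There is one attempt and no reset: what is moved stays moved. The work goes in short steps, Python scripts to look and compute and a tool call to move; the robot and the scene stay as the last step left them, time stands still between calls to the robot, and variables do not carry over. Pictures are saved under pics/ and viewed, at most 15 in all, crops included, and the job is handed in when it is done.

Besides the shell and the picture viewer there is one more tool, called after "Call:" as name([rows], argument=value, ...), one row to a line, values as JSON. move_arm: Moves the arm, as the interface text tells. Its arguments: {"type":"object","properties":{"targets":{"type":"array","items":{"type":"array"}},"squeeze":{"type":"number"}},"required":["targets"]}

```bash
ls; mkdir -p pics; cat > h.py <<'E'
import numpy as np, cv2
from workcell import env
def cam(n,f=None):
    p=env.read_camera(n)
    if f: cv2.imwrite('pics/'+f,np.ascontiguousarray(p['pixels'][:,:,::-1]))
    return p
def K(p):
    h=p['pixels'].shape[0]; f=h/2/np.tan(np.radians(p['fovy'])/2)
    return np.array([[f,0,p['cx']],[0,f,p['cy']],[0,0,1]]),np.array(p['dist_coeffs'],float)
def ray(p,uv):
    k,d=K(p); x=cv2.undistortPoints(np.array([[uv]],float),k,d)[0,0]
    E=np.array(p['extrinsics']); R,t=E[:3,:3],E[:3,3]
    return -R.T@t, R.T@np.array([x[0],-x[1],-1.])
def atz(p,uv,z):
    o,d=ray(p,uv); return o+d*(z-o[2])/d[2]
def proj(p,P):
    k,dd=K(p); E=np.array(p['extrinsics']); c=np.atleast_2d(P)@E[:3,:3].T+E[:3,3]
    return cv2.projectPoints((c*[1,-1,-1])[:,None],np.zeros(3),np.zeros(3),k,dd)[0][:,0]
def rot():
    from scipy.spatial.transform import Rotation as R
    q=env.get_state()['orientation']; return R.from_quat([q[1],q[2],q[3],q[0]])
E
python3 - <<'E'
from h import *
np.set_printoptions(precision=3,suppress=True)
t=cam('top','t0.png'); s=cam('scene','s0.png')
for p,nm in((t,'top'),(s,'scene')):
    for th in ['idler_a_centre','lower_crate','lower_bay_front','lower_bay_rear','lower_rim_lug','upper_crate_centre','upper_crate_front','reject_tray']:
        for r in env.landmark_of(th,p): print(nm,th,np.array(r['centre']),round(r['confidence'],2),proj(p,r['centre'])[0].round())
st=env.get_state(); print(st); print(rot().as_matrix())
E
```

```text
pics
top idler_a_centre [ 0.751 -0.253  0.036] 0.86 [367. 137.]
top idler_a_centre [0.683 0.041 0.033] 0.36 [257. 160.]
top lower_crate [ 0.591 -0.126 -0.003] 0.6 [317. 197.]
top lower_bay_front [ 0.641 -0.134  0.002] 0.58 [320. 179.]
top lower_bay_rear [ 0.537 -0.116  0.007] 0.64 [314. 216.]
top lower_rim_lug [ 0.674 -0.077  0.101] 0.77 [304. 161.]
top lower_rim_lug [ 0.593 -0.124 -0.   ] 0.16 [316. 196.]
top upper_crate_centre [0.623 0.331 0.045] 0.92 [148. 179.]
top upper_crate_front [0.682 0.338 0.039] 0.7 [147. 157.]
top reject_tray [0.442 0.123 0.002] 0.57 [225. 249.]
scene idler_a_centre [0.566 0.043 0.034] 0.91 [247. 217.]
scene idler_a_centre [ 0.75  -0.258  0.031] 0.63 [370. 236.]
scene idler_a_centre [ 0.59  -0.125 -0.004] 0.6 [296. 252.]
scene idler_a_centre [ 0.539 -0.119  0.003] 0.23 [283. 260.]
scene lower_crate [ 0.59  -0.124  0.002] 0.6 [296. 251.]
scene lower_bay_front [ 0.647 -0.13   0.006] 0.69 [310. 239.]
scene lower_bay_rear [ 0.544 -0.121  0.005] 0.73 [285. 259.]
scene lower_bay_rear [0.567 0.046 0.032] 0.35 [246. 217.]
scene lower_rim_lug [ 0.668 -0.071  0.098
[... 207 characters left out ...]
upper_crate_front [ 0.67  -0.078  0.104] 0.39 [304. 202.]
scene reject_tray [0.44  0.116 0.002] 0.91 [199. 236.]
scene reject_tray [ 0.413 -0.222  0.001] 0.2 [283. 315.]
{'clock': 0.9, 'joint_pos': array([ 1.041,  0.313,  0.046,  1.304, -0.   ,  1.431]), 'qvel': array([ 0.001, -0.001,  0.002, -0.   , -0.   , -0.   ]), 'tau': array([  0.001, -48.044,  29.882,   0.   ,  -0.   ,  -0.   ]), 'tcp_pos': array([0.219, 0.532, 0.231]), 'orientation': array([0.   , 0.194, 0.981, 0.   ]), 'wrist_force': array([ 0.64 ,  0.48 , -0.605]), 'ft_torque': array([0.038, 0.   , 0.004]), 'grip_force': 0.0, 'finger_gap': 0.08519541246334335}
[[-0.925  0.38   0.   ]
 [ 0.38   0.925  0.   ]
 [-0.     0.    -1.   ]]
```

```bash
python3 - <<'E'
import cv2
t=cv2.imread('pics/t0.png')
cv2.imwrite('pics/t0c.png',cv2.resize(t[110:290,120:400],None,fx=2.85,fy=2.85,interpolation=cv2.INTER_CUBIC))
s=cv2.imread('pics/s0.png')
cv2.imwrite('pics/s0c.png',cv2.resize(s[120:350,140:400],None,fx=2.6,fy=2.6,interpolation=cv2.INTER_CUBIC))
E
```

```text
(no output)
```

View pics/t0c.png

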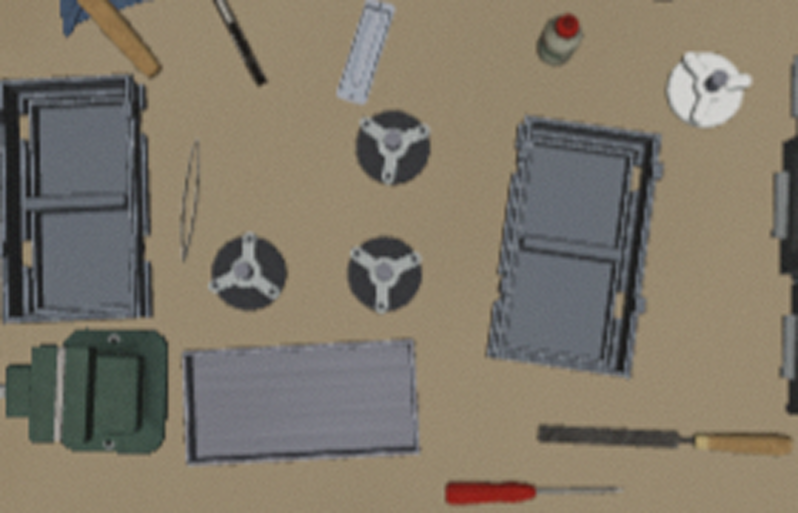

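View pics/s0c.png

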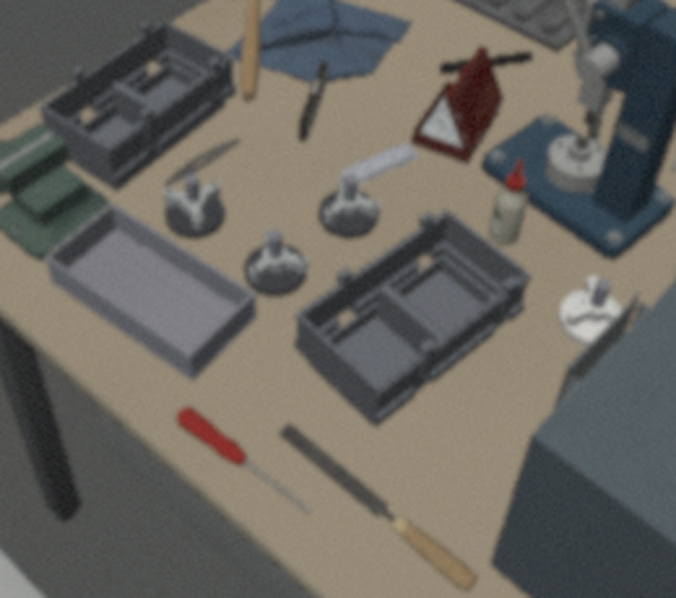

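The top view shows three dark units, at full-image pixels (258,162), (207,205) and (255,206). The white look-alike at (368,137), by the cabinet, is not part of the job. The tray is at about (225,251), with crates at left (147,180) and right (320,197). Next I fit the poses from the masks.

```bash
cat >> h.py <<'E'
from scipy.optimize import minimize
def boxpts(L,W,H):
    return np.array([[a*L/2,b*W/2,z] for a in(-1,1) for b in(-1,1) for z in(0,H)])
def cratepts():
    return np.vstack([boxpts(202,100,24),[[a*111,b*64,z] for a in(-1,1) for b in(-1,1) for z in(24,86)]])/1000
def cyl(r,z): a=np.linspace(0,2*np.pi,24,endpoint=False); return np.c_[r*np.cos(a),r*np.sin(a),0*a+z]
def sil(p,parts,q):
    c,s=np.cos(q[2]),np.sin(q[2]); m=np.zeros((384*4,512*4),np.uint8)
    for P in parts:
        W=np.c_[c*P[:,0]-s*P[:,1]+q[0],s*P[:,0]+c*P[:,1]+q[1],P[:,2]]
        h=cv2.convexHull((proj(p,W)*4+1.5).astype(np.float32).round().astype(np.int32)); cv2.fillConvexPoly(m,h,255)
    return cv2.resize(m,(512,384),interpolation=cv2.INTER_AREA)/255.
IDL=[np.vstack([cyl(.036,0),cyl(.036,.016)]),np.vstack([cyl(.008,.01),cyl(.008,.066)])]
def fit(views,parts,q0,yaw=True):
    f=lambda v:sum(np.abs(sil(p,parts,[v[0]/100,v[1]/100,v[2]/10 if yaw else 0])-m).sum() for p,m in views)
    v0=np.array([q0[0]*100,q0[1]*100,q0[2]*10]); S=np.vstack([v0]+[v0+d for d in np.eye(3)*[.8,.8,1]])
    r=minimize(f,v0,method='Nelder-Mead',options=dict(initial_simplex=S,xatol=.005,fatol=.5)); v=r.x
    return np.array([v[0]/100,v[1]/100,v[2]/10 if yaw else 0]),r.fun,sum(m.sum() for _,m in views)
def masks(thing,ps,near):
    out=[]
    for p in ps:
        uv=proj(p,near)[0]; best=None
        for r in env.regions_of(thing,p):
            m=r['mask']; ys,xs=np.nonzero(m); d=np.hypot(xs.mean()-uv[0],ys.mean()-uv[1])
            if d<14 and (best is None or d<best[0]): best=(d,m)
        if best is not None: out.append((p,best[1].astype(float)))
    return out
E
python3 - <<'E'
from h import *
np.set_printoptions(precision=4,suppress=True)
t=cam('top'); s=cam('scene')
for p in(t,s): E=np.array(p['extrinsics']); print('cam',-E[:3,:3].T@E[:3,3],p['fovy'])
for th,q,parts in [('lower_crate',(.591,-.125,-.14),[cratepts()]),('upper_crate_centre',(.62,.335,.05),[cratepts()]),('reject_tray',(.441,.12,0),[boxpts(.105,.215,.045)])]:
    v=masks(th,[t,s],[q[0],q[1],.04]); print(th,len(v),*fit(v,parts,q)if v else'')
for uv in[(258,162),(207,205),(255,206)]:
    q=atz(t,uv,.02); v=masks('idler_a_centre',[t,s],[q[0],q[1],.02])
    print(uv,q,len(v)); 
    if v: print(fit(v,IDL,[q[0],q[1],0],False))
    for w in v: print([fit([w],IDL,[q[0],q[1],0],False)])
for n,h,arms in[('1',(393,140),[(363,124),(424,128),(388,180)]),('2',(244,270),[(249,237),(215,287),(275,294)]),('3',(384,271),[(355,254),(414,254),(381,306)])]:
    f=lambda c,z:atz(t,(120+c[0]/2.85-.3,110+c[1]/2.85-.3),z)
    A=np.array([f(a,.034) for a in arms]); c=A.mean(0); print(n,'post',f(h,.066)[:2],'armmean',c[:2],np.degrees(np.arctan2(*(A-c)[:,1::-1].T if 0 else ((A-c)[:,1],(A-c)[:,0]))))
E
```

```text
cam [0.5075 0.0369 1.2213] 46.60852312624782
cam [ 0.0124 -0.4839  0.9304] 50.81266489560976
lower_crate 2 [ 0.589  -0.1268 -0.1075] 486.321568627451 8546.0
upper_crate_centre 2 [0.619  0.3329 0.0769] 584.7019607843138 7221.0
reject_tray 2 [0.4395 0.1198 0.0736] 280.1372549019608 6079.0
(258, 162) [0.6798 0.0388 0.02  ] 0
(207, 205) [0.5591 0.1732 0.02  ] 1
(array([0.5602, 0.1776, 0.    ]), np.float64(47.352941176470594), np.float64(411.0))
[(array([0.5602, 0.1776, 0.    ]), np.float64(47.352941176470594), np.float64(411.0))]
(255, 206) [0.56   0.0436 0.02  ] 2
(array([0.5602, 0.0446, 0.    ]), np.float64(131.02352941176468), np.float64(915.0))
[(array([0.5594, 0.0448, 0.    ]), np.float64(62.90196078431373), np.float64(498.0))]
[(array([0.5607, 0.0441, 0.    ]), np.float64(66.0156862745098), np.float64(417.0))]
1 post [0.6815 0.04  ] armmean [0.6826 0.0412] [ 56.4386 -62.0239 175.807 ]
2 post [0.5585 0.1724] armmean [0.5575 0.1739] [  -2.2109  116.3002 -124.921 ]
3 post [0.5611 0.0449] armmean [0.5623 0.0457] [ 60.1691 -58.9819 177.7488]
```

Call:
move_arm([
  [[-60,-20,0],[0,0,-0.8],1],
  [[-120,-40,0],[0,0,-1.6],1],
  [[-180,-60,0],[0,0,-2.23],1],
  [[-240,-80,0],[0,0,-2.23],1],
  [[-300,-100,0],[0,0,-2.23],1],
])

```text
clock: 2.22
tcp_pos: [0.4566, 0.3264, 0.2315]
orientation: [0.0, 0.0, 1.0, 0.0]
wrist_force: [0.5, 1.1, 0.1]
finger_gap: -0.0
grip_force: 0.0
```

Call:
move_arm([
  [[-40,-40,0],[0,0,0],1],
  [[-80,-80,0],[0,0,0],1],
  [[-131,-125,10],[0,0,0],1],
  [[-131,-125,60],[0,0,0],1],
  [[-131,-125,90],[0,0,0],1],
])

```text
clock: 2.85
tcp_pos: [0.5862, 0.2011, 0.1387]
orientation: [-0.001, 0.002, 1.0, -0.0]
wrist_force: [-0.8, -0.1, 0.4]
finger_gap: -0.0
grip_force: 0.0
```

```bash
python3 - <<'E'
from h import *
t=cam('top','t1.png'); st=env.get_state(); print(st['clock'],st['tcp_pos'])
im=cv2.imread('pics/t1.png'); cv2.imwrite('pics/t1c.png',cv2.resize(im[130:250,150:350],None,fx=4,fy=4,interpolation=cv2.INTER_CUBIC))
E
```

```text
2.9 [0.58372053 0.20121274 0.13483631]
```

View pics/t1c.png

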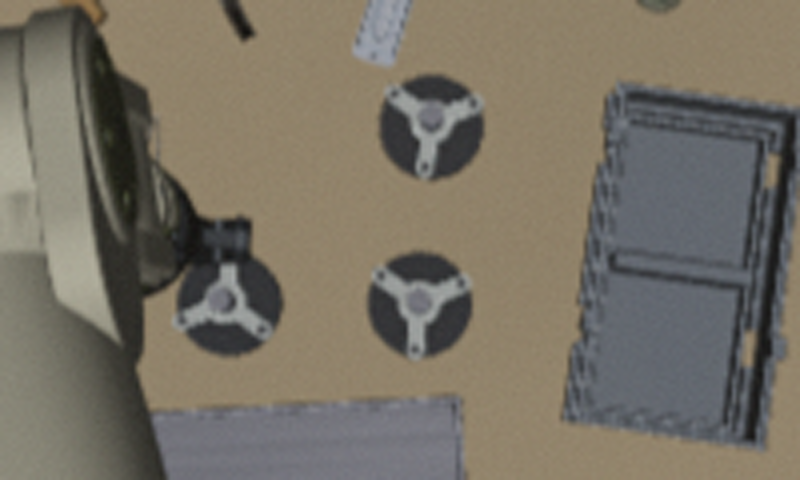

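Call:
move_arm([
  [[0,0,0],[0,0,0],1],
  [[0,0,0],[0,0,0],1],
])

```text
clock: 3.15
tcp_pos: [0.5872, 0.2033, 0.1433]
orientation: [0.002, 0.0, 1.0, 0.0]
wrist_force: [-0.5, 0.9, 0.8]
finger_gap: 0.0
grip_force: 0.0
```

```bash
python3 - <<'E'
from h import *
t=cam('top'); st=env.get_state(); print(st['clock'],st['tcp_pos'],rot().as_matrix().round(3),st['wrist_force'])
for uv in[(258,161)]:
    pass
E
```

```text
3.2 [0.58724874 0.20338805 0.14350365] [[-1.    -0.     0.003]
 [-0.     1.     0.001]
 [-0.003  0.001 -1.   ]] [ 0.02813792 -0.15632127  0.05908459]
```

Call:
move_arm([
  [[-2,0,50],[0,0,0],1],
  [[-2,0,90],[0,0,0],1],
  [[-2,0,118],[0,0,0],1],
  [[-2,0,118],[0,0,0],1],
  [[-2,0,118],[0,0,0],1],
])

```text
clock: 3.82
tcp_pos: [0.5896, 0.2033, 0.0254]
orientation: [0.002, 0.0, 1.0, 0.0]
wrist_force: [1.0, 0.7, 0.0]
finger_gap: -0.0001
grip_force: 0.0
```

Call:
move_arm([
  [[0,-19,0],[0,0,0],1],
  [[0,-38,0],[0,0,0],1],
  [[0,-57,0],[0,0,0],1],
  [[0,-76,0],[0,0,0],1],
  [[0,-95,0],[0,0,0],1],
])

```text
clock: 4.45
tcp_pos: [0.5878, 0.1059, 0.0232]
orientation: [-0.0, 0.001, 1.0, -0.0]
wrist_force: [0.0, 0.1, 0.5]
finger_gap: -0.0001
grip_force: 0.0
```

Call:
move_arm([
  [[0,0,-60],[0,0,0],1],
  [[0,-20,-120],[0,0,0],1],
  [[0,-80,-130],[0,0,0],1],
  [[0,-140,-130],[0,0,0],1],
])

```text
clock: 4.95
tcp_pos: [0.5889, -0.0343, 0.1554]
orientation: [0.002, -0.0, 1.0, -0.0]
wrist_force: [0.7, 0.2, -0.8]
finger_gap: 0.0001
grip_force: 0.0
```

```bash
cat > spin.py <<'E'
from h import *
import sys
n=sys.argv[1]; x,y=float(sys.argv[2]),float(sys.argv[3])
rows=[]
fr={'top':[],'scene':[]}
for i in range(4):
    for c in('top','scene'):
        p=cam(c); u,v=proj(p,[x,y,.03])[0].round().astype(int)
        g=p['pixels'][v-20:v+20,u-20:u+20,::-1]; fr[c].append(np.ascontiguousarray(g))
for c in fr:
    print(c,[round(float(np.abs(cv2.GaussianBlur(a,(3,3),0).astype(float)-cv2.GaussianBlur(b,(3,3),0)).mean()),2) for a,b in zip(fr[c],fr[c][1:])])
cv2.imwrite('pics/spin%s.png'%n,cv2.resize(np.vstack([np.hstack(fr['top']),np.hstack(fr['scene'])]),None,fx=4,fy=4,interpolation=cv2.INTER_CUBIC))
st=env.get_state(); print(st['clock'],st['tcp_pos'])
E
python3 spin.py 2 .559 .174
```

```text
top [0.58, 0.56, 0.58]
scene [0.67, 0.66, 0.66]
5.35 [ 0.58769659 -0.03121192  0.15299002]
```

View pics/spin2.png

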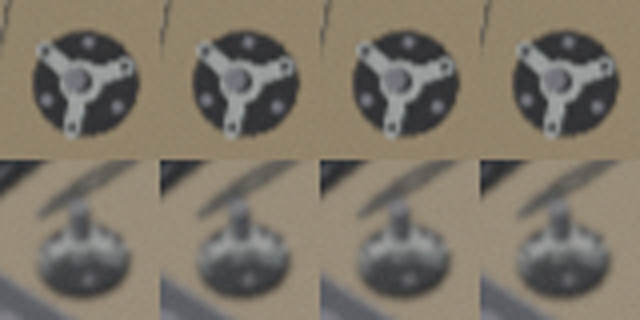

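U2's wheel turned about 68° and stands still in all four frames, so it binds. Next is U3.

Call:
move_arm([
  [[30,30,0],[0,0,0],1],
  [[57,41,10],[0,0,0],1],
  [[57,41,40],[0,0,0],1],
  [[57,41,80],[0,0,0],1],
  [[57,41,80],[0,0,0],1],
])

```text
clock: 5.98
tcp_pos: [0.528, 0.0104, 0.0707]
orientation: [-0.003, -0.001, 1.0, 0.0]
wrist_force: [-0.3, 0.3, 0.6]
finger_gap: 0.0
grip_force: 0.0
```

Call:
move_arm([
  [[0,0,30],[0,0,0],1],
  [[0,0,49],[0,0,0],1],
  [[0,0,49],[0,0,0],1],
  [[0,0,49],[0,0,0],1],
])

```text
clock: 6.48
tcp_pos: [0.5322, 0.009, 0.0258]
orientation: [0.001, -0.0, 1.0, -0.0]
wrist_force: [0.5, -0.0, 0.9]
finger_gap: -0.0002
grip_force: 0.0
```

Call:
move_arm([
  [[2,19,0],[0,0,0],1],
  [[2,38,0],[0,0,0],1],
  [[2,57,0],[0,0,0],1],
  [[2,76,0],[0,0,0],1],
  [[2,92,0],[0,0,0],1],
])

```text
clock: 7.1
tcp_pos: [0.5289, 0.1025, 0.0243]
orientation: [-0.0, -0.0, 1.0, 0.0]
wrist_force: [-0.0, 1.3, -0.1]
finger_gap: -0.0001
grip_force: 0.0
```

Call:
move_arm([
  [[0,0,-60],[0,0,0],1],
  [[0,-10,-120],[0,0,0],1],
  [[0,-70,-125],[0,0,0],1],
  [[0,-130,-125],[0,0,0],1],
  [[0,-190,-125],[0,0,0],1],
])

```text
clock: 7.72
tcp_pos: [0.5293, -0.0902, 0.1498]
orientation: [0.001, -0.0, 1.0, -0.0]
wrist_force: [1.5, -0.0, -0.0]
finger_gap: -0.0002
grip_force: 0.0
```

```bash
python3 spin.py 3 .561 .045
```

```text
top [9.7, 9.38, 8.23]
scene [4.65, 4.65, 4.01]
8.125 [ 0.52888699 -0.08754982  0.14917087]
```

View pics/spin3.png

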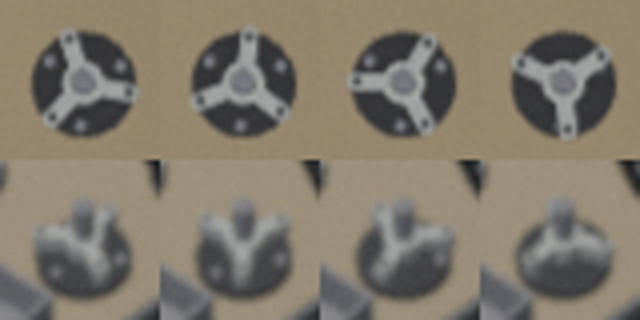

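U3's wheel keeps running, so it is free. Next is U1.

Call:
move_arm([
  [[-30,45,0],[0,0,0],1],
  [[-75,90,0],[0,0,0],1],
  [[-123,90,10],[0,0,0],1],
  [[-123,90,50],[0,0,0],1],
  [[-123,90,80],[0,0,0],1],
])

```text
clock: 8.75
tcp_pos: [0.652, 0.0032, 0.0674]
orientation: [-0.001, -0.001, 1.0, 0.0]
wrist_force: [1.1, 0.2, -0.4]
finger_gap: -0.0003
grip_force: 0.0
```

Call:
move_arm([
  [[0,0,20],[0,0,0],1],
  [[0,0,44],[0,0,0],1],
  [[0,0,44],[0,0,0],1],
  [[0,0,44],[0,0,0],1],
])

```text
clock: 9.25
tcp_pos: [0.6524, 0.0017, 0.0261]
orientation: [0.0, -0.0, 1.0, 0.0]
wrist_force: [0.5, 0.1, 0.9]
finger_gap: 0.0003
grip_force: 0.0
```

Call:
move_arm([
  [[2,19,0],[0,0,0],1],
  [[2,38,0],[0,0,0],1],
  [[2,57,0],[0,0,0],1],
  [[2,76,0],[0,0,0],1],
  [[2,92,0],[0,0,0],1],
])

```text
clock: 9.88
tcp_pos: [0.65, 0.0945, 0.0253]
orientation: [0.0, -0.0, 1.0, 0.0]
wrist_force: [0.4, -0.2, -0.5]
finger_gap: -0.0001
grip_force: 0.0
```

Call:
move_arm([
  [[0,0,-60],[0,0,0],1],
  [[20,-10,-120],[0,0,0],1],
  [[40,-70,-125],[0,0,0],1],
  [[60,-130,-125],[0,0,0],1],
  [[60,-190,-125],[0,0,0],1],
])

```text
clock: 10.5
tcp_pos: [0.5889, -0.0977, 0.151]
orientation: [0.0, -0.0, 1.0, 0.0]
wrist_force: [0.2, 0.6, -0.2]
finger_gap: 0.0001
grip_force: 0.0
```

```bash
python3 spin.py 1 .682 .040; cp h.py hh.py; python3 - <<'E'
from h import *
np.set_printoptions(precision=4,suppress=True)
t=cam('top','t2.png');s=cam('scene')
for p in(t,s):
  for r in env.landmark_of('idler_a_centre',p)+env.landmark_of('idler_b_centre',p): print(np.array(r['centre']),round(r['confidence'],2))
E
```

```text
top [8.15, 7.38, 7.56]
scene [6.15, 4.68, 3.37]
10.9 [ 0.59003854 -0.09561238  0.15015253]
[0.562  0.0461 0.0362] 0.83
[ 0.748  -0.2518  0.0347] 0.7
[0.6193 0.3345 0.0452] 0.29
[ 0.534  -0.117   0.0032] 0.16
[0.5632 0.179  0.0339] 0.61
[0.5674 0.0455 0.0326] 0.6
[ 0.5409 -0.119   0.0039] 0.16
[0.5593 0.1794 0.0283] 0.63
```

View pics/spin1.png

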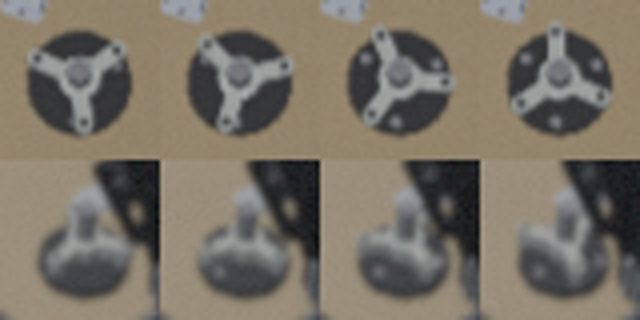

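U1's wheel is free as well. So U1 and U3 go in the lower crate and U2 in the tray, starting with U2.

Call:
move_arm([
  [[6,55,0],[0,0,0],0],
  [[12,110,0],[0,0,0],0],
  [[18,165,0],[0,0,0],0],
  [[24,220,0],[0,0,0],0],
  [[30,271,0],[0,0,0],0],
], squeeze=60)

```text
clock: 11.82
tcp_pos: [0.5598, 0.1758, 0.1505]
orientation: [0.0, 0.0, 1.0, 0.0]
wrist_force: [0.5, 0.5, -0.2]
finger_gap: 0.0428
grip_force: 0.0
```

Call:
move_arm([
  [[0,0,40],[0,0,0],0],
  [[0,0,60],[0,0,0],0],
  [[0,0,60],[0,0,0],0],
])

```text
clock: 12.2
tcp_pos: [0.5584, 0.174, 0.0886]
orientation: [-0.002, -0.0, 1.0, -0.0]
wrist_force: [-0.3, 0.2, -0.0]
finger_gap: 0.0426
grip_force: 0.0
```

```bash
python3 - <<'E'
from h import *
t=cam('scene','s3.png'); st=env.get_state(); print(st['clock'],st['tcp_pos'],st['finger_gap'])
im=cv2.imread('pics/s3.png'); u,v=proj(t,[.56,.175,.06])[0].astype(int); cv2.imwrite('pics/s3c.png',cv2.resize(im[v-35:v+35,u-45:u+45],None,fx=6,fy=6,interpolation=cv2.INTER_CUBIC))
E
```

```text
12.25 [0.55959621 0.17391582 0.08998972] 0.04256473727619791
```

View pics/s3c.png

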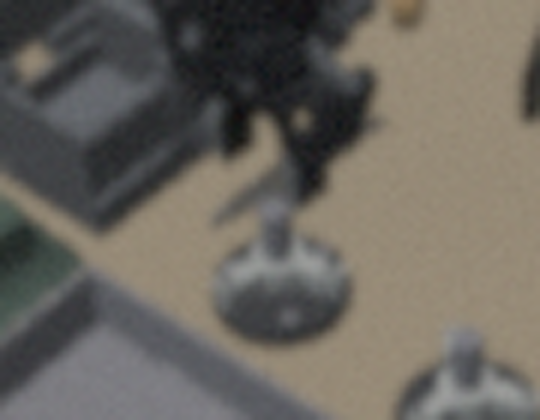

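The fingers at crop (235,130) and (305,175) straddle the post top at (275,210). I'll go down and grip.

Call:
move_arm([
  [[0,0,20],[0,0,0],0],
  [[0,0,38],[0,0,0],0],
  [[0,0,47],[0,0,0],0],
  [[0,0,47],[0,0,0],0],
  [[0,0,47],[0,0,0],0],
])

```text
clock: 12.88
tcp_pos: [0.5609, 0.1738, 0.0444]
orientation: [0.001, 0.0, 1.0, 0.0]
wrist_force: [0.6, 0.3, -0.2]
finger_gap: 0.0427
grip_force: 0.0
```

Call:
move_arm([
  [[0,0,0],[0,0,0],0.7],
  [[0,0,0],[0,0,0],0.9],
  [[0,0,0],[0,0,0],0.9],
  [[0,0,-10],[0,0,0],0.9],
  [[0,0,-60],[0,0,0],0.9],
], squeeze=60)

```text
clock: 13.5
tcp_pos: [0.5551, 0.1724, 0.099]
orientation: [-0.006, 0.0, 1.0, -0.002]
wrist_force: [0.0, 0.3, -7.5]
finger_gap: 0.0138
grip_force: 59.6
```

Call:
move_arm([
  [[0,0,-25],[0,0,0],0.9],
  [[30,-14,-25],[0,0,0],0.9],
  [[70,-32,-25],[0,0,0],0.9],
  [[105,-48,-25],[0,0,0],0.9],
  [[119,-54,-25],[0,0,0],0.9],
])

```text
clock: 14.12
tcp_pos: [0.4368, 0.1186, 0.1271]
orientation: [-0.003, 0.001, 1.0, -0.001]
wrist_force: [-0.0, 0.8, -7.6]
finger_gap: 0.0141
grip_force: 59.8
```

Call:
move_arm([
  [[0,0,0],[0,0,0],0.9],
  [[0,0,30],[0,0,0],0.9],
  [[0,0,60],[0,0,0],0.9],
  [[0,0,60],[0,0,0],0.9],
  [[0,0,60],[0,0,0],0.9],
])

```text
clock: 14.75
tcp_pos: [0.4423, 0.12, 0.069]
orientation: [0.001, 0.0, 1.0, 0.0]
wrist_force: [-0.0, 0.8, -7.4]
finger_gap: 0.014
grip_force: 59.6
```

```bash
python3 - <<'E'
from h import *
t=cam('top'); s=cam('scene','s4.png'); st=env.get_state(); print(st['clock'],st['tcp_pos'],st['finger_gap'],st['wrist_force'],rot().as_rotvec())
im=cv2.imread('pics/s4.png'); u,v=proj(s,[.44,.12,.04])[0].astype(int); cv2.imwrite('pics/s4c.png',cv2.resize(im[v-45:v+45,u-60:u+60],None,fx=5,fy=5,interpolation=cv2.INTER_CUBIC))
E
```

```text
14.85 [0.44278605 0.12004652 0.06960951] 0.013559086134658262 [ 0.45779196  0.34562278 -7.85091873] [7.80472043e-04 3.13880680e+00 4.39776566e-04]
```

View pics/s4c.png

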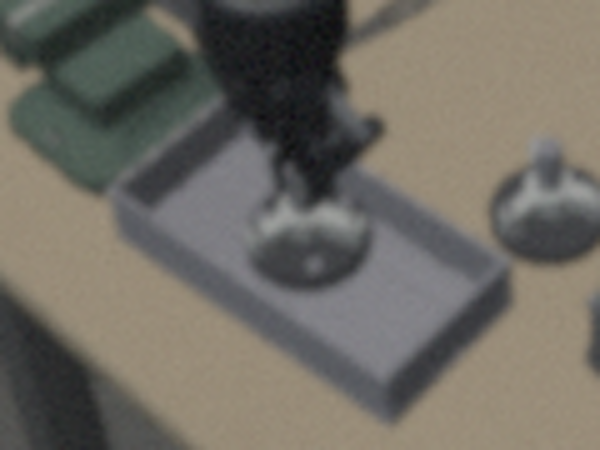

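The unit hangs upright over the tray's middle. I'll lower it and release.

Call:
move_arm([
  [[3,0,8],[0,0,0],0.9],
  [[3,0,14],[0,0,0],0.9],
  [[3,0,19],[0,0,0],0.9],
  [[3,0,22],[0,0,0],0.9],
  [[3,0,22],[0,0,0],0.9],
])

```text
clock: 15.48
tcp_pos: [0.4378, 0.12, 0.048]
orientation: [0.0, 0.0, 1.0, 0.0]
wrist_force: [-7.1, -0.9, 12.5]
finger_gap: 0.0137
grip_force: 62.3
```

Call:
move_arm([
  [[0,0,0],[0,0,0],0],
  [[0,0,0],[0,0,0],0],
  [[0,0,-10],[0,0,0],0],
  [[0,0,-50],[0,0,0],0],
  [[0,0,-110],[0,0,0],0],
])

```text
clock: 16.1
tcp_pos: [0.4369, 0.1197, 0.1567]
orientation: [-0.002, 0.0, 1.0, -0.0]
wrist_force: [0.6, -0.2, 0.6]
finger_gap: 0.0429
grip_force: 0.0
```

Call:
move_arm([
  [[0,-60,0],[0,0,0],0],
  [[-10,-120,0],[0,0,0],0],
  [[-20,-180,0],[0,0,0],0],
])

```text
clock: 16.48
tcp_pos: [0.4587, -0.0619, 0.1576]
orientation: [0.001, -0.0, 1.0, -0.0]
wrist_force: [0.5, 0.4, 0.4]
finger_gap: 0.0428
grip_force: 0.0
```

```bash
python3 - <<'E'
from h import *
np.set_printoptions(precision=4,suppress=True)
t=cam('top','t5.png'); s=cam('scene','s5.png'); st=env.get_state(); print(st['clock'],st['tcp_pos'])
for p in(t,s):
  for r in env.landmark_of('idler_a_centre',p): print(np.array(r['centre']),round(r['confidence'],2))
for q in[(.682,.04),(.562,.045),(.44,.12)]:
    for p in(t,s):
        v=masks('idler_a_centre',[p],[q[0],q[1],.02])
        if v: print(q,fit(v,IDL,[q[0],q[1],0],False))
E
python3 - <<'E'
import cv2
im=cv2.imread('pics/t5.png'); cv2.imwrite('pics/t5c.png',cv2.resize(im[130:290,140:340],None,fx=3.7,fy=3.7,interpolation=cv2.INTER_CUBIC))
E
```

```text
16.575 [ 0.4599 -0.0656  0.1574]
[0.5628 0.0458 0.0333] 0.9
[ 0.7492 -0.2564  0.0345] 0.67
[ 0.7508 -0.2567  0.0304] 0.66
[0.5649 0.0435 0.0316] 0.58
(0.562, 0.045) (array([0.5597, 0.0448, 0.    ]), np.float64(26.517647058823528), np.float64(556.0))
(0.562, 0.045) (array([0.5606, 0.0457, 0.    ]), np.float64(276.18823529411765), np.float64(195.0))
(0.44, 0.12) (array([0.43  , 0.1242, 0.    ]), np.float64(332.1333333333333), np.float64(259.0))
(0.44, 0.12) (array([0.4423, 0.1264, 0.    ]), np.float64(325.1372549019608), np.float64(170.0))
```

View pics/t5c.png

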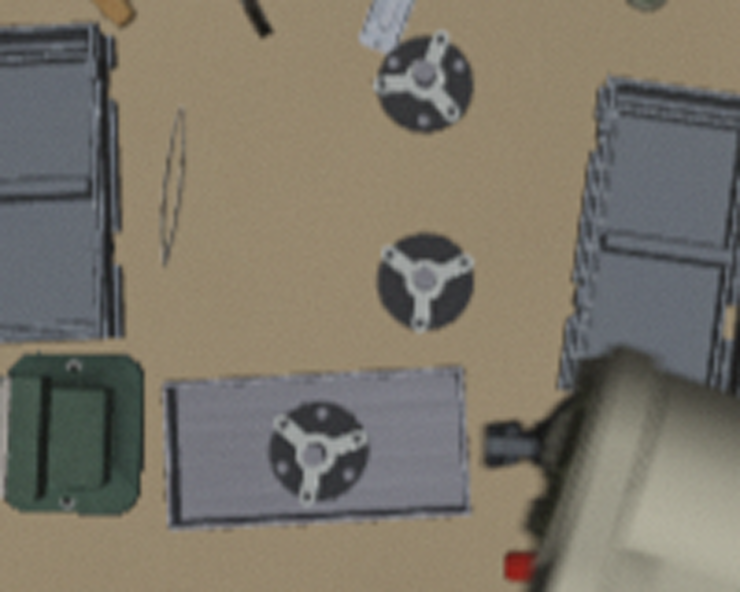

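U2 sits in the tray at crop (317,455). U1 has been knocked about 3 cm away from the robot and its post is now at crop (424,72), beside the cover plate. I'll take U3 first, at crop (424,278).

```bash
python3 - <<'E'
from h import *
t=cam('top')
f=lambda c,z:atz(t,(140+c[0]/3.7-.35,130+c[1]/3.7-.35),z).round(4)
print(f((424,72),.066),f((424,82),.008),f((424,278),.066),f((425,281),.008))
for c in[(365,42),(395,55),(412,10)]: print(f(c,.005))
E
```

```text
[0.7069 0.0494 0.066 ] [0.7095 0.0499 0.008 ] [0.5611 0.0454 0.066 ] [0.5616 0.045  0.008 ]
[0.739  0.0948 0.005 ]
[0.7297 0.0721 0.005 ]
[0.764  0.0604 0.005 ]
```

Call:
move_arm([
  [[-20,20,0],[0,0,0],0],
  [[-55,60,0],[0,0,0],0],
  [[-90,100,0],[0,0,0],0],
  [[-100,111,20],[0,0,0],0],
  [[-100,111,65],[0,0,0],0],
])

```text
clock: 17.65
tcp_pos: [0.5611, 0.0529, 0.0924]
orientation: [0.003, -0.002, 1.0, -0.0]
wrist_force: [0.5, -0.6, -0.7]
finger_gap: 0.0427
grip_force: 0.0
```

Call:
move_arm([
  [[0,0,0],[0,0,0],0],
  [[0,0,25],[0,0,0],0],
  [[0,0,48],[0,0,0],0],
  [[0,0,48],[0,0,0],0],
  [[0,0,48],[0,0,0],0],
])

```text
clock: 18.27
tcp_pos: [0.559, 0.0508, 0.0451]
orientation: [0.001, 0.0, 1.0, -0.0]
wrist_force: [0.7, -0.7, 0.7]
finger_gap: 0.0424
grip_force: 0.0
```

Call:
move_arm([
  [[0,-6,0],[0,0,0],0],
  [[0,-6,0],[0,0,0],0.9],
  [[0,-6,0],[0,0,0],0.9],
  [[0,-6,0],[0,0,0],0.9],
  [[0,-6,-10],[0,0,0],0.9],
])

```text
clock: 18.9
tcp_pos: [0.5559, 0.0447, 0.0518]
orientation: [-0.002, 0.0, 1.0, -0.0]
wrist_force: [-0.6, 0.3, -7.6]
finger_gap: 0.0138
grip_force: 58.9
```

Call:
move_arm([
  [[0,0,-50],[0,0,0],0.9],
  [[0,0,-100],[0,0,0],0.9],
  [[0,0,-120],[0,0,0],0.9],
  [[0,0,-120],[0,0,0],0.9],
])

```text
clock: 19.4
tcp_pos: [0.5584, 0.0445, 0.1742]
orientation: [0.001, 0.0, 1.0, -0.0]
wrist_force: [0.3, -1.2, -8.1]
finger_gap: 0.0135
grip_force: 59.9
```

Call:
move_arm([
  [[7,-50,0],[0,0,0],0.9],
  [[14,-100,0],[0,0,0],0.9],
  [[20,-145,0],[0,0,0],0.9],
  [[22,-164,0],[0,0,0],0.9],
  [[22,-164,0],[0,0,0],0.9],
])

```text
clock: 20.02
tcp_pos: [0.5346, -0.1201, 0.1713]
orientation: [-0.002, 0.002, 1.0, 0.001]
wrist_force: [-0.1, 0.1, -8.5]
finger_gap: 0.0141
grip_force: 60.1
```

Call:
move_arm([
  [[0,0,0],[0,0,0],0.9],
  [[0,0,15],[0,0,0],0.9],
  [[0,0,20],[0,0,0],0.9],
  [[0,0,20],[0,0,0],0.9],
])

```text
clock: 20.52
tcp_pos: [0.5352, -0.1183, 0.1522]
orientation: [-0.001, -0.0, 1.0, 0.0]
wrist_force: [-0.1, 1.3, -7.2]
finger_gap: 0.0136
grip_force: 60.0
```

```bash
python3 - <<'E'
from h import *
s=cam('scene','s6.png'); st=env.get_state(); print(st['clock'],st['tcp_pos'])
im=cv2.imread('pics/s6.png'); u,v=proj(s,[.58,-.12,.1])[0].astype(int); cv2.imwrite('pics/s6c.png',cv2.resize(im[v-65:v+65,u-80:u+80],None,fx=4.5,fy=4.5,interpolation=cv2.INTER_CUBIC))
E
```

```text
20.575 [ 0.53570696 -0.1186204   0.15283482]
```

View pics/s6c.png

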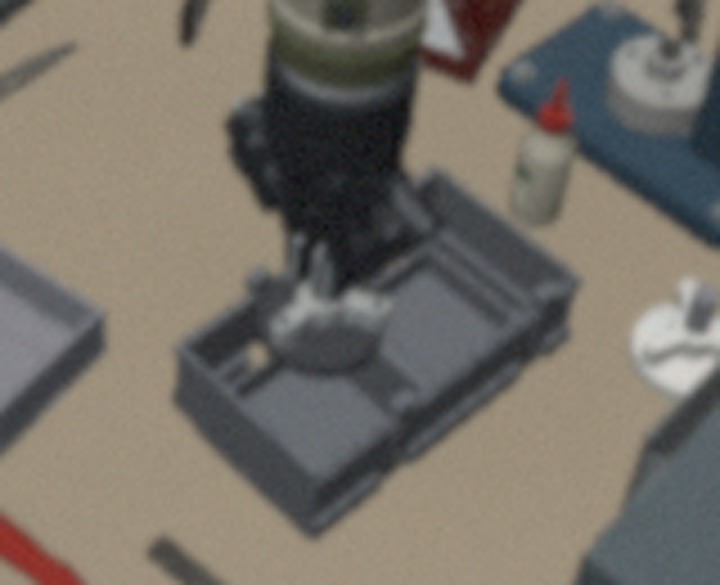

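Call:
move_arm([
  [[-2,0,20],[0,0,0],0.9],
  [[-2,0,45],[0,0,0],0.9],
  [[-2,0,65],[0,0,0],0.9],
  [[-2,0,80],[0,0,0],0.9],
  [[-2,0,88],[0,0,0],0.9],
])

```text
clock: 21.2
tcp_pos: [0.5379, -0.1191, 0.0648]
orientation: [-0.0, 0.0, 1.0, 0.0]
wrist_force: [-0.6, -0.3, -8.3]
finger_gap: 0.0133
grip_force: 60.2
```

Call:
move_arm([
  [[0,0,4],[0,0,0],0.9],
  [[0,0,9],[0,0,0],0.9],
  [[0,0,14],[0,0,0],0.9],
  [[0,0,14],[0,0,0],0.9],
])

```text
clock: 21.7
tcp_pos: [0.5377, -0.1191, 0.051]
orientation: [-0.0, 0.0, 1.0, 0.0]
wrist_force: [0.1, 0.6, -7.5]
finger_gap: 0.0138
grip_force: 60.2
```

Call:
move_arm([
  [[0,0,2],[0,0,0],0.9],
  [[0,0,3],[0,0,0],0.9],
  [[0,0,3],[0,0,0],0],
  [[0,0,3],[0,0,0],0],
  [[0,0,-5],[0,0,0],0],
])

```text
clock: 22.32
tcp_pos: [0.5381, -0.1193, 0.0569]
orientation: [0.0, 0.0, 1.0, -0.0]
wrist_force: [0.7, 0.2, 0.9]
finger_gap: 0.0434
grip_force: 0.0
```

Call:
move_arm([
  [[0,0,-40],[0,0,0],0],
  [[0,0,-90],[0,0,0],0],
  [[0,0,-120],[0,0,0],0],
])

```text
clock: 22.7
tcp_pos: [0.5391, -0.1196, 0.1801]
orientation: [0.002, 0.0, 1.0, -0.001]
wrist_force: [0.6, 0.3, -0.3]
finger_gap: 0.0426
grip_force: 0.0
```

Call:
move_arm([
  [[-30,30,0],[0,0,0],0],
  [[-70,70,0],[0,0,0],0],
  [[-110,110,0],[0,0,0],0],
  [[-120,120,0],[0,0,0],0],
])

```text
clock: 23.2
tcp_pos: [0.66, 0.0032, 0.1768]
orientation: [0.001, -0.001, 1.0, 0.0]
wrist_force: [0.0, -0.3, 0.4]
finger_gap: 0.0425
grip_force: 0.0
```

```bash
python3 - <<'E'
from h import *
np.set_printoptions(precision=4,suppress=True)
t=cam('top','t7.png'); s=cam('scene','s7.png'); st=env.get_state(); print(st['clock'],st['tcp_pos'])
for p in(t,s):
  for r in env.landmark_of('idler_a_centre',p): print(np.array(r['centre']),round(r['confidence'],2))
for q in[(.708,.05)]:
    for p in(t,s):
        v=masks('idler_a_centre',[p],[q[0],q[1],.02])
        if v: print(q,fit(v,IDL,[q[0],q[1],0],False))
a=t['pixels'][130:250,150:350,::-1]; u,v=proj(s,[.58,-.1,.1])[0].astype(int); b=s['pixels'][v-60:v+60,u-100:u+100,::-1]
cv2.imwrite('pics/t7c.png',cv2.resize(np.vstack([a,b]),None,fx=2.5,fy=2.5,interpolation=cv2.INTER_CUBIC))
E
```

```text
23.3 [0.6587 0.0019 0.1765]
[ 0.7494 -0.2559  0.0336] 0.98
[ 0.5449 -0.1197  0.0348] 0.95
[ 0.7475 -0.2553  0.0323] 0.71
```

View pics/t7c.png

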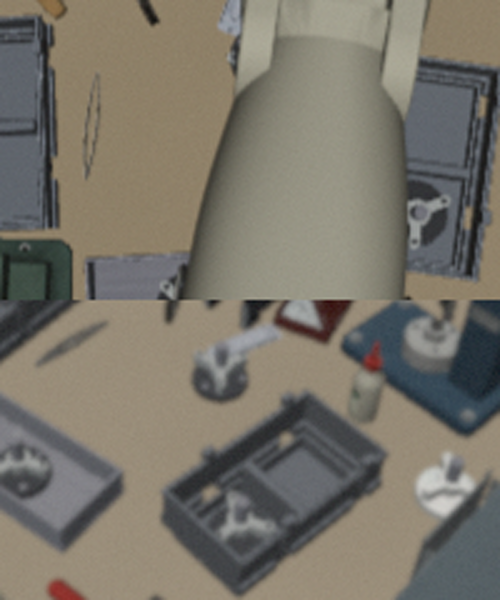

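```bash
python3 - <<'E'
from h import *
s=cam('scene'); u,v=proj(s,[.58,-.1,.1])[0].astype(int)
f=lambda c,z:atz(s,(u-100+c[0]/2.5-.3,v-60+(c[1]-300)/2.5-.3),z).round(4)
print(f((219,345),.066),f((220,382),.008))
E
```

```text
[0.707  0.0521 0.066 ] [0.7041 0.0445 0.008 ]
```

Call:
move_arm([
  [[-25,25,0],[0,0,0],0],
  [[-49,48,0],[0,0,0],0],
  [[-49,48,40],[0,0,0],0],
  [[-49,48,85],[0,0,0],0],
  [[-49,48,85],[0,0,0],0],
])

```text
clock: 24.18
tcp_pos: [0.7033, 0.0478, 0.0872]
orientation: [-0.004, 0.001, 1.0, 0.0]
wrist_force: [-0.2, -0.4, 0.0]
finger_gap: 0.0434
grip_force: 0.0
```

Consistent at about (0.707, 0.050).

Call:
move_arm([
  [[0,0,20],[0,0,0],0],
  [[0,0,38],[0,0,0],0],
  [[0,0,44],[0,0,0],0],
  [[0,0,44],[0,0,0],0],
  [[0,0,44],[0,0,0],0],
])

```text
clock: 24.8
tcp_pos: [0.7076, 0.0487, 0.0483]
orientation: [0.001, 0.0, 1.0, 0.0]
wrist_force: [0.5, -0.7, -0.6]
finger_gap: 0.0428
grip_force: 0.0
```

Call:
move_arm([
  [[0,0,0],[0,0,0],0.9],
  [[0,0,0],[0,0,0],0.9],
  [[0,0,0],[0,0,0],0.9],
  [[0,0,-10],[0,0,0],0.9],
  [[0,0,-50],[0,0,0],0.9],
])

```text
clock: 25.42
tcp_pos: [0.7025, 0.0483, 0.0921]
orientation: [-0.006, 0.0, 1.0, -0.0]
wrist_force: [-0.6, -0.5, -8.3]
finger_gap: 0.0134
grip_force: 59.2
```

Call:
move_arm([
  [[0,0,-50],[0,0,0],0.9],
  [[0,0,-82],[0,0,0],0.9],
  [[10,-30,-82],[0,0,0],0.9],
  [[27,-80,-82],[0,0,0],0.9],
  [[44,-130,-82],[0,0,0],0.9],
])

```text
clock: 26.05
tcp_pos: [0.661, -0.0824, 0.1774]
orientation: [-0.002, -0.0, 1.0, -0.0]
wrist_force: [1.1, -0.2, -9.0]
finger_gap: 0.0136
grip_force: 59.3
```

Call:
move_arm([
  [[16,-40,0],[0,0,0],0.9],
  [[19,-50,0],[0,0,0],0.9],
  [[19,-50,0],[0,0,0],0.9],
  [[19,-50,0],[0,0,0],0.9],
])

```text
clock: 26.55
tcp_pos: [0.6438, -0.1302, 0.1786]
orientation: [-0.001, -0.0, 1.0, 0.0]
wrist_force: [-0.3, 0.8, -8.6]
finger_gap: 0.0135
grip_force: 59.5
```

```bash
python3 - <<'E'
from h import *
np.set_printoptions(precision=4,suppress=True)
s=cam('scene','s8.png'); st=env.get_state(); print(st['clock'],st['tcp_pos'],rot().as_rotvec())
for th in('lower_bay_front','lower_bay_rear'):
  for r in env.landmark_of(th,s): print(th,np.array(r['centre']),round(r['confidence'],2))
E
```

```text
26.6 [ 0.644  -0.13    0.1788] [ 0.0014 -3.1408 -0.001 ]
lower_bay_front [ 0.5399 -0.1176  0.0057] 0.62
lower_bay_front [ 0.6461 -0.1318  0.0016] 0.56
lower_bay_front [ 0.5887 -0.1266  0.0016] 0.46
lower_bay_rear [ 0.5425 -0.118   0.0033] 0.77
lower_bay_rear [ 0.6475 -0.1312  0.0028] 0.18
```

Well placed. I'll lower to TCP z of about 0.052 in stages.

Call:
move_arm([
  [[0,-1,30],[0,0,0],0.9],
  [[0,-1,60],[0,0,0],0.9],
  [[0,-1,85],[0,0,0],0.9],
  [[0,-1,105],[0,0,0],0.9],
  [[0,-1,112],[0,0,0],0.9],
])

```text
clock: 27.32
tcp_pos: [0.643, -0.131, 0.0656]
orientation: [-0.001, -0.0, 1.0, 0.001]
wrist_force: [-0.7, -0.1, -8.7]
finger_gap: 0.0134
grip_force: 59.4
```

Call:
move_arm([
  [[0,0,3],[0,0,0],0.9],
  [[0,0,8],[0,0,0],0.9],
  [[0,0,12],[0,0,0],0.9],
  [[0,0,12],[0,0,0],0.9],
])

```text
clock: 27.82
tcp_pos: [0.6438, -0.1322, 0.0552]
orientation: [-0.0, 0.0, 1.0, 0.0]
wrist_force: [-0.7, -0.2, -8.0]
finger_gap: 0.0135
grip_force: 59.4
```

Call:
move_arm([
  [[0,0,2],[0,0,0],0.9],
  [[0,0,5],[0,0,0],0.9],
  [[0,0,5],[0,0,0],0],
  [[0,0,5],[0,0,0],0],
  [[0,0,-5],[0,0,0],0],
])

```text
clock: 28.45
tcp_pos: [0.6439, -0.1323, 0.0606]
orientation: [-0.0, 0.0, 1.0, 0.0]
wrist_force: [-0.1, 0.4, -0.1]
finger_gap: 0.0427
grip_force: 0.0
```

Call:
move_arm([
  [[0,0,-40],[0,0,0],0],
  [[0,0,-100],[0,0,0],0],
  [[0,0,-150],[0,0,0],-0.5],
  [[30,40,-150],[0,0,0.8],-1],
  [[60,90,-150],[0,0,1.6],-1],
])

```text
clock: 29.08
tcp_pos: [0.5846, -0.0425, 0.2123]
orientation: [0.002, 0.143, 0.99, -0.0]
wrist_force: [1.0, 1.2, 0.6]
finger_gap: 0.0858
grip_force: 0.0
```

Call:
move_arm([
  [[0,50,0],[0,0,1],-1],
  [[0,100,0],[0,0,2],-1],
  [[0,130,0],[0,0,3],-1],
  [[0,130,0],[0,0,4],-1],
  [[0,130,0],[0,0,4],-1],
])

```text
clock: 29.7
tcp_pos: [0.6202, 0.0832, 0.2112]
orientation: [0.001, 0.468, 0.883, 0.0]
wrist_force: [-1.0, -0.3, -0.1]
finger_gap: 0.0855
grip_force: 0.0
```

```bash
python3 - <<'E'
from h import *
np.set_printoptions(precision=4,suppress=True)
t=cam('top','t9.png'); s=cam('scene','s9.png'); st=env.get_state(); print(st['clock'],st['tcp_pos'],st['joint_pos'],rot().as_matrix())
for th,q in [('lower_crate',(.591,-.125,-.12)),('upper_crate_centre',(.62,.335,.05))]:
  for p in(t,s):
    v=masks(th,[p],[q[0],q[1],.04]); print(th,len(v),*fit(v,[cratepts()],q)if v else'')
for p in(t,s):
    for th in ['lower_crate','lower_bay_front','lower_bay_rear','lower_rim_lug','upper_crate_centre','upper_crate_front']:
        for r in env.landmark_of(th,p)[:2]: print(th,np.array(r['centre']),round(r['confidence'],2))
cv2.imwrite('pics/t9c.png',cv2.resize(t['pixels'][140:250,100:380,::-1],None,fx=2.85,fy=2.85,interpolation=cv2.INTER_CUBIC))
E
```

```text
29.8 [0.6201 0.0824 0.2109] [0.0039 0.418  0.1484 1.3003 0.     0.9792] [[-0.561   0.8278  0.0009]
 [ 0.8278  0.561   0.    ]
 [-0.0005  0.0008 -1.    ]]
lower_crate 1 [ 0.5888 -0.1267 -0.1127] 1384.4666666666667 3220.0
lower_crate 1 [ 0.5889 -0.126  -0.0921] 983.2941176470588 3428.0
upper_crate_centre 1 [0.6184 0.3334 0.081 ] 262.156862745098 4513.0
upper_crate_centre 1 [0.62   0.3328 0.0622] 253.74117647058824 2790.0
lower_crate [ 0.594  -0.1258 -0.0031] 0.57
lower_bay_front [ 0.6398 -0.1329  0.0024] 0.87
lower_bay_rear [ 0.5352 -0.1169  0.003 ] 0.77
lower_rim_lug [ 0.6703 -0.0744  0.1015] 0.58
upper_crate_centre [0.6234 0.3317 0.0471] 0.77
upper_crate_front [0.6774 0.3356 0.0437] 0.62
upper_crate_front [ 0.6393 -0.1338  0.0015] 0.48
lower_crate [ 0.5879 -0.1246  0.0025] 0.76
lower_bay_front [ 0.6435 -0.1347  0.0058] 0.89
lower_bay_rear [ 0.5384 -0.119   0.0029] 0.9
upper_crate_centre [0.6212 0.3365 0.0402] 0.98
upper_crate_centre [ 0.6448 -0.1347  0.0399] 0.2
upper_crate_front [0.6806 0.3402 0.0503] 0.56
```

View pics/t9c.png

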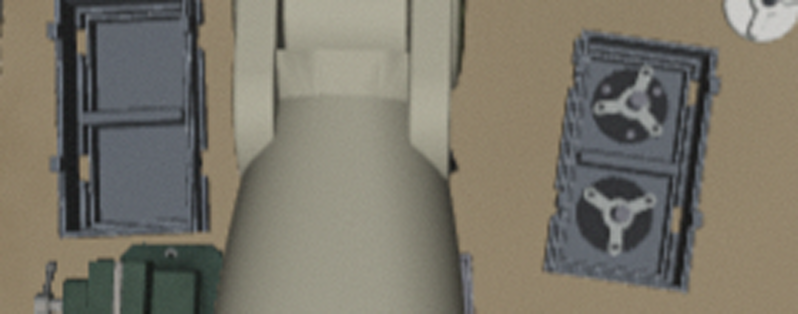

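```bash
cat >> h.py <<'E'
def lugs(): return [np.array([[x+a,b*y,z] for a in(-.006,.006) for y in(.056,.063) for z in(.086,.1)]) for x in(.075,-.045) for b in(-1,1)]
def hull(v): 
    out=[]
    for p,m in v:
        m8=cv2.morphologyEx(m.astype(np.uint8),cv2.MORPH_OPEN,np.ones((3,3))); n,l,stt,_=cv2.connectedComponentsWithStats(m8)
        ys,xs=np.nonzero(l==1+stt[1:,4].argmax()); h=cv2.convexHull(np.c_[xs,ys].astype(np.int32)); o=np.zeros(m8.shape,np.uint8); cv2.fillConvexPoly(o,h,1); out.append((p,o.astype(float)))
    return out
E
python3 - <<'E'
from h import *
np.set_printoptions(precision=4,suppress=True)
t=cam('top'); s=cam('scene')
P=[np.vstack([cratepts()]+lugs())]
for th,q in [('lower_crate',(.589,-.126,-.12)),('upper_crate_centre',(.62,.334,.07))]:
  V=[]
  for p in(t,s):
    v=hull(masks(th,[p],[q[0],q[1],.04])); V+=v
    if v: print(th,*fit(v,P,q))
  print('both',*fit(V,P,q))
# web line upper & lower by pixels (z=.058)
f=lambda c,z:atz(t,(100+c[0]/2.85-.3,140+c[1]/2.85-.3),z)
print('upper web',f((83,118),.058),f((183,114),.058),'rim corners z.086', [f(c,.086)[:2] for c in[(582,32),(717,47),(688,290),(200,0),(208,232),(62,236)]])
E
```

```text
lower_crate [ 0.5877 -0.1267 -0.1171] 105.87843137254902 4580.0
lower_crate [ 0.5881 -0.1269 -0.1145] 96.3294117647059 4480.0
both [ 0.5884 -0.1268 -0.1129] 197.75686274509803 9060.0
upper_crate_centre [0.619  0.3325 0.079 ] 125.29411764705883 4747.0
upper_crate_centre [0.6206 0.3321 0.0969] 138.6156862745098 3023.0
both [0.6189 0.3326 0.0796] 275.9764705882353 7770.0
upper web [0.6147 0.3769 0.058 ] [0.6209 0.2847 0.058 ] rim corners z.086 [array([ 0.7021, -0.0784]), array([ 0.6915, -0.1996]), array([ 0.4738, -0.1763]), array([0.7223, 0.2678]), array([0.5129, 0.2517]), array([0.5057, 0.3821])]
```

Call:
move_arm([
  [[42,28,0],[0,0,0.6],0],
  [[83,56,0],[0,0,1.2],0],
  [[125,84,0],[0,0,1.8],0],
  [[166,112,0],[0,0,2.4],0],
  [[207,139,0],[0,0,2.97],0],
])

```text
clock: 31.52
tcp_pos: [0.6194, 0.3337, 0.2103]
orientation: [0.0, 0.682, 0.732, 0.0]
wrist_force: [0.5, -0.3, 0.1]
finger_gap: 0.0428
grip_force: 0.0
```

Call:
move_arm([
  [[0,0,0],[0,0,0],0],
  [[0,0,50],[0,0,0],0],
  [[0,0,90],[0,0,0],0],
  [[0,0,90],[0,0,0],0],
  [[0,0,90],[0,0,0],0],
])

```text
clock: 32.15
tcp_pos: [0.6204, 0.3317, 0.122]
orientation: [0.0, 0.68, 0.733, 0.001]
wrist_force: [0.1, -0.6, 0.8]
finger_gap: 0.0428
grip_force: 0.0
```

```bash
python3 - <<'E'
from h import *
np.set_printoptions(precision=4,suppress=True)
s=cam('scene','s10.png'); st=env.get_state(); print(st['clock'],st['tcp_pos'],st['joint_pos'],rot().as_matrix(),st['finger_gap'])
u,v=proj(s,[.62,.333,.1])[0].astype(int); cv2.imwrite('pics/s10c.png',cv2.resize(s['pixels'][v-50:v+50,u-60:u+60,::-1],None,fx=5,fy=5,interpolation=cv2.INTER_CUBIC))
E
```

```text
32.2 [0.621  0.332  0.1229] [ 0.3771  0.6074  0.2396  1.1994 -0.      1.8739] [[-0.0739  0.9973  0.0034]
 [ 0.9973  0.0739  0.0013]
 [ 0.0011  0.0034 -1.    ]] 0.04251780813523694
```

View pics/s10c.png

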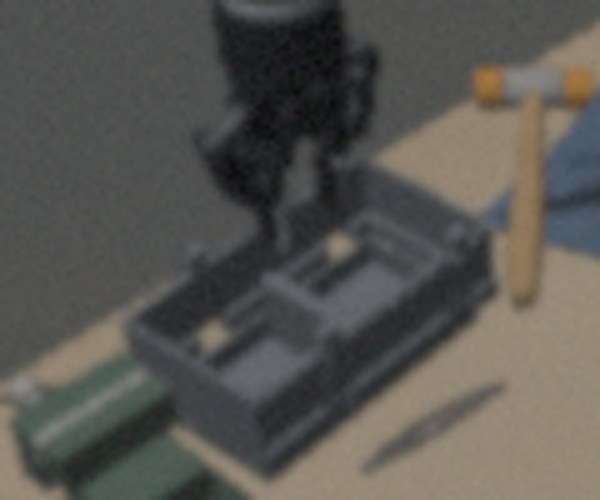

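The open fingers at crop (280,230) and (330,190) straddle the web, which runs (265,280)–(335,330). I'll go down and grip.

Call:
move_arm([
  [[0,0,30],[0,0,0],0],
  [[0,0,60],[0,0,0],0],
  [[0,0,85],[0,0,0],0],
  [[0,0,94],[0,0,0],0],
  [[0,0,94],[0,0,0],0],
])

```text
clock: 32.83
tcp_pos: [0.6203, 0.3322, 0.0275]
orientation: [0.0, 0.68, 0.733, 0.001]
wrist_force: [0.2, -1.3, 0.8]
finger_gap: 0.043
grip_force: 0.0
```

Call:
move_arm([
  [[0,0,0],[0,0,0],0.9],
  [[0,0,0],[0,0,0],0.9],
  [[0,0,0],[0,0,0],0.9],
  [[0,0,-10],[0,0,0],0.9],
  [[0,0,-40],[0,0,0],0.9],
], squeeze=60)

```text
clock: 33.45
tcp_pos: [0.6172, 0.3312, 0.0642]
orientation: [-0.001, 0.68, 0.733, -0.003]
wrist_force: [-0.5, -0.2, -2.8]
finger_gap: 0.0109
grip_force: 58.9
```

Call:
move_arm([
  [[0,0,-50],[0,0,0],0.9],
  [[0,0,-100],[0,0,0],0.9],
  [[0,0,-145],[0,0,0],0.9],
  [[-25,0,-170],[0,0,0],0.9],
  [[-60,0,-180],[0,0,0],0.9],
])

```text
clock: 34.08
tcp_pos: [0.6241, 0.2727, 0.2485]
orientation: [0.001, 0.68, 0.734, 0.001]
wrist_force: [0.3, 0.3, -2.2]
finger_gap: 0.011
grip_force: 59.1
```

Call:
move_arm([
  [[-40,0,0],[0,0,-1],0.9],
  [[-80,0,0],[0,0,-2],0.9],
  [[-110,0,0],[0,0,-3],0.9],
  [[-140,0,0],[0,0,-4],0.9],
  [[-160,0,0],[0,0,-5],0.9],
])

```text
clock: 34.7
tcp_pos: [0.6353, 0.1111, 0.2461]
orientation: [-0.001, 0.305, 0.952, -0.0]
wrist_force: [-0.0, -0.2, -2.2]
finger_gap: 0.0109
grip_force: 59.1
```

Call:
move_arm([
  [[0,0,0],[0,0,-1],0.9],
  [[0,0,0],[0,0,-2],0.9],
  [[0,0,0],[0,0,-3],0.9],
  [[0,0,0],[0,0,-4],0.9],
  [[0,0,0],[0,0,-5],0.9],
])

```text
clock: 35.33
tcp_pos: [0.6353, 0.1126, 0.246]
orientation: [-0.001, -0.127, 0.992, 0.0]
wrist_force: [0.1, -1.2, -2.3]
finger_gap: 0.0113
grip_force: 59.1
```

Call:
move_arm([
  [[0,0,0],[0,0,-1],0.9],
  [[0,0,0],[0,0,-2],0.9],
  [[0,0,0],[0,0,-3],0.9],
  [[0,0,0],[0,0,-4],0.9],
  [[0,0,0],[0,0,-5],0.9],
])

```text
clock: 35.95
tcp_pos: [0.6352, 0.1127, 0.246]
orientation: [-0.001, -0.534, 0.845, 0.0]
wrist_force: [0.8, 0.0, -2.7]
finger_gap: 0.0108
grip_force: 59.1
```

```bash
python3 - <<'E'
from h import *
np.set_printoptions(precision=4,suppress=True)
st=env.get_state(); print(st['clock'],st['tcp_pos'],st['joint_pos'],rot().as_matrix(),st['finger_gap'],st['wrist_force'])
E
```

```text
35.95 [0.6352 0.1127 0.246 ] [ 0.0511  0.4548  0.2902  1.4077  0.0002 -1.0764] [[-0.4289 -0.9033 -0.0015]
 [-0.9033  0.4289  0.0001]
 [ 0.0006  0.0014 -1.    ]] 0.010845760801520634 [ 0.8047  0.0023 -2.7406]
```

Call:
move_arm([
  [[45,-12,0],[0,0,-0.8],0.9],
  [[95,-24,0],[0,0,-1.6],0.9],
  [[145,-37,0],[0,0,-1.88],0.9],
  [[195,-50,0],[0,0,-1.88],0.9],
  [[236,-60,0],[0,0,-1.88],0.9],
])

```text
clock: 36.58
tcp_pos: [0.5864, -0.1277, 0.2462]
orientation: [-0.0, -0.663, 0.749, 0.0]
wrist_force: [0.5, -1.0, -3.2]
finger_gap: 0.0108
grip_force: 59.1
```

Call:
move_arm([
  [[0,0,0],[0,0,0],0.9],
  [[0,0,35],[0,0,0],0.9],
  [[0,0,70],[0,0,0],0.9],
  [[0,0,70],[0,0,0],0.9],
  [[0,0,70],[0,0,0],0.9],
])

```text
clock: 37.2
tcp_pos: [0.588, -0.1255, 0.1775]
orientation: [0.0, -0.663, 0.748, -0.0]
wrist_force: [0.4, 0.0, -2.0]
finger_gap: 0.0112
grip_force: 59.1
```

```bash
python3 - <<'E'
from h import *
np.set_printoptions(precision=4,suppress=True)
t=cam('top','t11.png'); s=cam('scene','s11.png')
st=env.get_state(); print(st['clock'],st['tcp_pos'],st['joint_pos'],rot().as_matrix(),st['finger_gap'],st['wrist_force'])
z0=st['tcp_pos'][2]-.028
P=[np.vstack([cratepts()]+lugs())+[0,0,z0]]
pics=[]
for p in(t,s):
    for th in('upper_crate_centre','upper_crate_front','lower_crate'):
        for r in env.landmark_of(th,p)[:3]: print(th,np.array(r['centre']),round(r['confidence'],2))
    rs=env.regions_of('upper_crate_centre',p)+env.regions_of('lower_crate',p)
    for r in rs: ys,xs=np.nonzero(r['mask']); print(r['confidence'],len(xs),xs.mean(),ys.mean(),proj(p,[.588,-.127,z0+.04])[0])
u,v=proj(s,[.588,-.127,.12])[0].astype(int); cv2.imwrite('pics/s11c.png',cv2.resize(s['pixels'][v-65:v+65,u-80:u+80,::-1],None,fx=4.6,fy=4.6,interpolation=cv2.INTER_CUBIC))
E
```

```text
37.3 [ 0.5886 -0.126   0.1783] [-0.3442  0.3818  0.0139  1.1999  0.0001 -1.7945] [[-0.1201 -0.9928  0.0029]
 [-0.9928  0.1201 -0.0009]
 [ 0.0005 -0.003  -1.    ]] 0.010915292472665582 [-0.4188  0.9108 -2.5569]
upper_crate_centre [ 0.5891 -0.1271  0.1935] 0.56
upper_crate_front [ 0.5274 -0.1182  0.1896] 0.82
0.57 2362 314.2430143945809 187.50465707027942 [328.7649 192.7327]
0.65 379 298.00263852242745 195.69920844327177 [328.7649 192.7327]
upper_crate_centre [ 0.5839 -0.1247  0.1896] 0.86
upper_crate_centre [ 0.6305  0.2373 -0.0023] 0.25
upper_crate_front [ 0.5294 -0.1186  0.1967] 0.58
0.7 3762 299.8378522062733 210.58506113769272 [302.8674 206.4766]
0.73 2092 297.15391969407267 250.60133843212236 [302.8674 206.4766]
```

View pics/s11c.png

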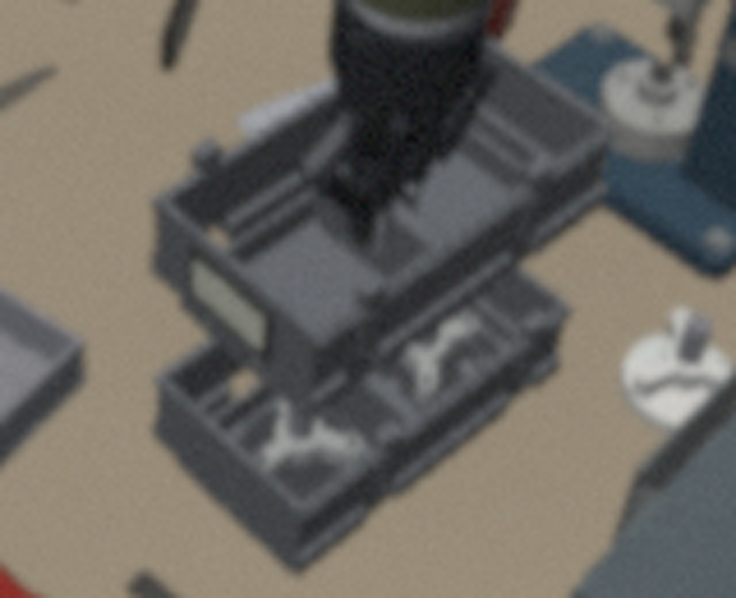

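Picture: the held crate has its card holder at crop (230,305), facing the robot, and the loaded lower crate is beneath with both units in. That is end for end as required. One fit check of the relative pose, then I lower it.

```bash
python3 - <<'E'
from h import *
np.set_printoptions(precision=4,suppress=True)
t=cam('top'); s=cam('scene')
z0=env.get_state()['tcp_pos'][2]-.028
P=np.vstack([cratepts()]+lugs())
P=P*[-1,-1,1]+[0,0,z0]   # turned end for end
for p in(s,t):
    v=hull(masks('upper_crate_centre',[p],[.588,-.127,z0+.04])) 
    if v: print(fit(v,[P],[.588,-.127,-.12]))
    v=hull(masks('lower_crate',[p],[.588,-.127,.04]))
    if v: print('low',fit(v,[np.vstack([cratepts()]+lugs())],[.588,-.127,-.12]))
print(env.get_state()['tcp_pos'])
E
```

```text
(array([ 0.5853, -0.1279, -0.1193]), np.float64(513.5333333333333), np.float64(4994.0))
low (array([ 0.5877, -0.1296, -0.1012]), np.float64(1019.1254901960783), np.float64(3497.0))
[ 0.5874 -0.126   0.1762]
```

Call:
move_arm([
  [[1,0,20],[0,0,0],0.9],
  [[1,0,40],[0,0,0],0.9],
  [[1,0,52],[0,0,0],0.9],
  [[1,0,55],[0,0,0],0.9],
  [[1,0,55],[0,0,0],0.9],
])

```text
clock: 38.72
tcp_pos: [0.5876, -0.127, 0.1216]
orientation: [0.0, -0.663, 0.749, -0.0]
wrist_force: [-0.1, 0.4, -2.6]
finger_gap: 0.0113
grip_force: 59.1
```

Call:
move_arm([
  [[0,0,4],[0,0,0],0.9],
  [[0,0,8],[0,0,0],0.9],
  [[0,0,11],[0,0,0],0.9],
  [[0,0,11],[0,0,0],0.9],
])

```text
clock: 39.22
tcp_pos: [0.5871, -0.1269, 0.11]
orientation: [-0.0, -0.663, 0.749, 0.0]
wrist_force: [-0.9, 0.3, -2.6]
finger_gap: 0.0108
grip_force: 59.2
```

Call:
move_arm([
  [[0,0,2],[0,0,0],0.9],
  [[0,0,4],[0,0,0],0.9],
  [[0,0,6],[0,0,0],0.9],
  [[0,0,7],[0,0,0],0.9],
  [[0,0,7],[0,0,0],0.9],
])

```text
clock: 39.85
tcp_pos: [0.5874, -0.127, 0.1042]
orientation: [0.0, -0.663, 0.749, -0.0]
wrist_force: [-2.4, 0.9, 5.0]
finger_gap: 0.0111
grip_force: 60.2
```

Contact came at the expected height, TCP 0.104. I'll release and retreat.

Call:
move_arm([
  [[0,0,0],[0,0,0],0],
  [[0,0,0],[0,0,0],0],
  [[0,0,0],[0,0,0],0],
  [[0,0,-15],[0,0,0],0],
  [[0,0,-50],[0,0,0],0],
])

```text
clock: 40.48
tcp_pos: [0.5862, -0.1266, 0.1529]
orientation: [-0.001, -0.663, 0.749, 0.002]
wrist_force: [1.0, 1.4, -0.7]
finger_gap: 0.0426
grip_force: 0.0
```

Call:
move_arm([
  [[0,0,-60],[0,0,0],0],
  [[0,0,-110],[0,0,0],0],
  [[-60,0,-115],[0,0,0],0],
  [[-120,0,-115],[0,0,0],0],
  [[-180,0,-115],[0,0,0],0],
])

```text
clock: 41.1
tcp_pos: [0.6094, 0.0531, 0.27]
orientation: [0.001, -0.663, 0.749, -0.001]
wrist_force: [0.1, -0.9, -0.4]
finger_gap: 0.0428
grip_force: 0.0
```

```bash
python3 - <<'E'
from h import *
np.set_printoptions(precision=4,suppress=True)
t=cam('top'); s=cam('scene')
st=env.get_state(); print(st['clock'],st['tcp_pos'],st['wrist_force'])
u,v=proj(s,[.56,-.03,.1])[0].astype(int); b=s['pixels'][max(v-75,0):v+75,u-100:u+100,::-1]
# expected outline of a stack at 76 mm
cv2.imwrite('pics/s12.png',cv2.resize(b,None,fx=3.9,fy=3.9,interpolation=cv2.INTER_CUBIC))
P=np.vstack([cratepts()]+lugs())*[-1,-1,1]
V=[hull(masks('upper_crate_centre',[p],[.588,-.127,.116])) for p in(t,s)]
for z in(.062,.070,.076,.082):
    print(z,[fit(v,[P+[0,0,z]],[.588,-.127,-.12]) for v in V if v])
E
```

```text
41.2 [0.6091 0.0573 0.2695] [ 0.62   -1.0205 -0.7625]
0.062 [(array([ 0.5858, -0.1295, -0.1144]), np.float64(176.86274509803923), np.float64(5306.0)), (array([ 0.5959, -0.122 , -0.1301]), np.float64(137.63529411764705), np.float64(4876.0))]
0.07 [(array([ 0.5849, -0.1281, -0.114 ]), np.float64(148.67450980392155), np.float64(5306.0)), (array([ 0.5907, -0.1261, -0.1206]), np.float64(131.77254901960782), np.float64(4876.0))]
0.076 [(array([ 0.5847, -0.1272, -0.118 ]), np.float64(137.47058823529412), np.float64(5306.0)), (array([ 0.5866, -0.1286, -0.1215]), np.float64(150.56470588235294), np.float64(4876.0))]
0.082 [(array([ 0.584 , -0.1261, -0.1207]), np.float64(144.06666666666666), np.float64(5306.0)), (array([ 0.5837, -0.1315, -0.111 ]), np.float64(200.01960784313727), np.float64(4876.0))]
```

View pics/s12.png

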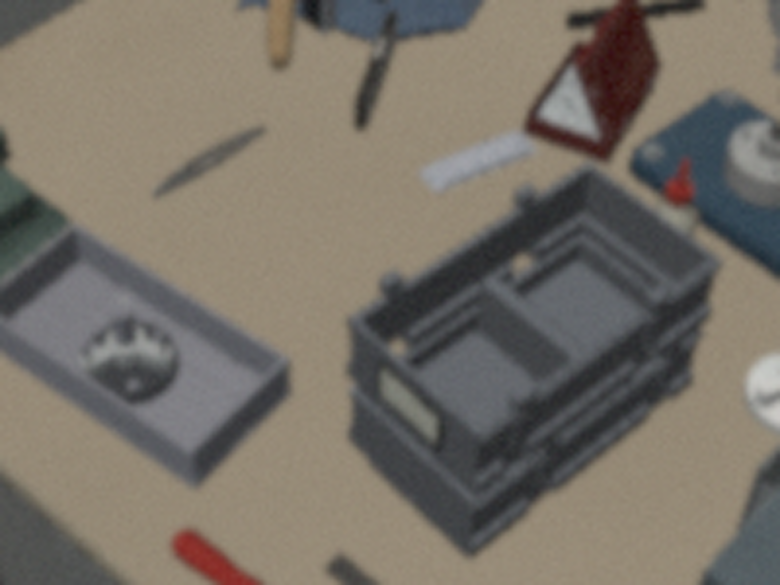

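The picture shows the upper crate level on the lower one, with its card at crop (408,405) facing the robot. U2 stands upright in the tray, and the cover plate and tweezers are undisturbed. The top-view fit is best at an underside spacing of 76 mm; the scene view is less sharp, best near 70–76 mm. I'm handing in.

Call:
move_arm([
  [[0,0,0],[0,0,0],0],
  [[0,0,0],[0,0,0],0],
  [[0,0,0],[0,0,0],0],
])

```text
clock: 41.68
tcp_pos: [0.6091, 0.0505, 0.2684]
orientation: [0.0, -0.662, 0.749, 0.0]
wrist_force: [0.4, 0.5, -0.6]
finger_gap: 0.0428
grip_force: 0.0
```

```bash
python3 -c "
from workcell import env
print(env.hand_in())"
```

```text
the job is handed in; nothing more can be done
None
```

I spin-checked all three units: the two free-running ones are in the lower crate, the binding one is upright in the reject tray, and the empty crate stands turned end for end and level on the rim lugs; the job is handed in, no verdict was returned.

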